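# Dock the sample dish and turn its tag

## Robot

A 6-joint arm with a two-finger parallel gripper is mounted at the origin on a cart in front of the work surface, level with it; the furniture and walls round the work are solid. World frame = base frame: x ahead of the robot, y to its left, z up, the work surface at z = 0. Lengths are in mm, angles in rad, forces in N, time in s.
With the tool pointing down it reaches from about 250 to 800 mm from the base axis. Payload 8.5 kg.
Tool frame: the origin (TCP) lies midway between the tips of the shut fingers; the grasp point (between the pads) lies 19 mm behind it; z points along the fingers, y is the line along which they close (so a half turn about z gives the same grasp; the last joint's range is limited). The gripper opens to 85 mm and grips with 20 to 120 N. Pads are 22 mm wide; open, the fingers measure 114 mm over their backs; the gripper's body (76 mm by 85 mm) begins 54 mm behind the grasp point. The pads swing forward as they close: fully open they stand 13 mm farther back than shut.
Start: joints at [-1.215, 0.238, -0.013, 1.319, 0, 1.571], TCP at [182.862, -492.078, 231.276] pointing down, gripper open.
Joint ranges: [-2.66, 2.66], [-1.03, 1.9], [-1.14, 1.46], [-1.82, 2.27], [-1.45, 1.34], [-3.14, 3.14]. Speed limits (rad/s): [2.22, 2.22, 2.79, 3.14, 3.14, 3.14].

## Interface

Orientations are given as [roll, pitch, yaw] about the fixed x, y, z axes, in that order (R = Rz(yaw) Ry(pitch) Rx(roll)).
In Python, from workcell import r gives the robot as it stands. The module is installed in compiled form; this text tells all that it offers.
- The arm moves only by the shell command python3 -m handwheel 'ROWS'. ROWS is JSON, a list of rows, each an object of numbers: "tx", "ty", "tz": the shift along the tool's x, y, z as a fraction of full scale; "wx", "wy", "wz": the turn, a rotation vector about the tool's x, y, z as a fraction of full scale; "fingers": the opening, from 0 (shut) to 1 (fully open). In form: [{"tx": .., "ty": .., "tz": .., "wx": .., "wy": .., "wz": .., "fingers": ..}, ...]. A call has exactly 5 rows; each row shifts and turns the commanded pose from where the row before left it, along the tool's axes as they then stand; what a row does not reach is not made up. Full scale, the value 1, is 0.04 m for a shift and 0.08 rad for a turn. A row lasts 1/12 s, in which the tool goes at most 41.7 mm and 7.16 degrees, less where a joint would pass 70% of its speed; a pose out of reach is approached as far as the arm can. A call with a number of a shift or a turn outside -1 to 1 is refused whole. A call with a gripper value outside its range is refused whole. The fingers move at their own pace and stop on an object; the grip force is fixed at half the most. Time passes only in rows, so rows that do not move let the fingers close, or fill a call up. It gives the time, the measured TCP pose, the force, the opening and the grip force at its end, in the units of the state.
- r.observe(): the state, without advancing time (a new reading comes with each control period).
- r.grab_frame(name): name is "side" or "top"; returns a dict with "frame" (420x560x3 uint8, red, green, blue), "range_z" (420x560 float32, mm along the optical axis (not along the pixel's ray), 0 where there is no reading), "fx", "fy", "cx", "cy" (pixels), "T" (4x4, takes a point from camera to world coordinates). Camera axes: x right, y up, looking along -z (the intrinsics and any distortion apply to the point x, -y, -z); pixel columns grow to the right and rows downward; lengths in mm; the calibration is good to about 2 mm. A picture is of the moment at which its call begins.
- r.close_job(): hands the job in; it is judged then, once.
The state is a dict: "t": time; "q": joint angles; "qvel": joint speeds; "joint_efforts": joint torques, N m; "position": TCP position; "tool_rot": TCP orientation; "wrist_force": force on the tool from outside, world axes, zero at the start; "wrist_torque": the same for the moment, N m; "width": finger opening in mm; "grasp_force": force on a finger pad.
Only numpy, scipy, OpenCV 4.12 (cv2) and the standard library are available. Lean on these libraries where they do the work, as an engineer would, in place of code of your own. Each camera call takes 0.05 s, during which the arm holds its last target. There are 200 camera calls.

## Task

On the three-bay sample rack, the round covered dish stands part-way out of its bay. With the fingertips push the dish along its bay until it is fully home against the end stop, then flip that bay's hinged tag right over, away from the robot, until it lies flat with its ring-marked face up and its lip down in front of the dish. Pick nothing up, keep the dish flat in its bay, and leave the two square-box bays, their tags and the things round the rack as they are.

Things in the scene. Friction and masses are not known exactly. Their poses are not given: they have to be found in the camera images.
- bay_dish: The fixed bay that holds the round dish, one of three like bays 92 mm apart on the rack's base plate. Origin 5 mm above the bench, straight under the middle of the tag's hinge pin; x points away from the robot into the bay, y left along the pin, z up. Bay floor z = 3 mm; channel between rails with inner faces y = +-32 mm, tops z = 11 mm. Nothing of the rack lies in front of x = -22 mm.
- pin_dish (a point): Middle of the hinge pin of the dish bay's tag, 41 mm above the bay's origin; the pin lies along y. Below it is a seat block, x -12..12 mm, y +-29 mm, up to 3 mm under the pin, and at y = +-32..37 mm ears that end 6 mm above the pin.
- stop_dish (a point): Middle of the end stop's face at the far end of the dish's channel, at floor level: x = 130 mm, z = 3 mm in the bay's frame; the stop is 13 mm high. The dish is home when its far edge touches it.
- dish_center (a point): Centre (half-way up) of the round, clear-white covered sample dish, 60 mm diameter, 16 mm high, 30 g, loose, lying on the bay floor. It starts 15 to 28 mm short of home; home is its centre at x = 100 mm in the bay's frame. Between the hinge's seat block and the dish is 30 mm or more of free room for a fingertip.
- tag_dish (a joint): Angle (rad) of the dish bay's tag. 0: leaf level on the robot's side of the pin, bar mark up, lip up; pi/2: leaf upright; pi (hard stop): leaf level over the bay, ring mark up, lip down just in front of the dish's home place. If the dish is not home the lip lands on it and the tag cannot lie flat. Starts between 0 and 0.25. Friction hinge (about 0.035 N m): stays where it is left.
- tag_dish_lip (a point): Middle of the free edge of the dish bay's tag, 66 mm from the pin on the leaf's middle plane. The tag is a white L: leaf 58 mm wide (y), 4 mm thick; at the free edge a 4 mm thick lip bends off square, 30 mm long. The free edge overhangs the bench with nothing under it: a fingertip in front of the lip, 10 mm below the edge, can lead it round the pin.
- tag_locked (a joint): The same for the bay with the square box that is already home: that tag lies over (pi) and is to stay so.
- tag_waiting (a joint): The same for the bay with the square box that stands part-way out: that tag lies open (0 to 0.15) and is to stay so.
- box_locked: Square sample box with clear lid and pale base, 54x52x16 mm, home in its bay under its flipped tag; origin at the centre of its underside. Leave alone.
- box_waiting: Square sample box with clear lid and black base, 54x52x16 mm, part-way out in its bay with its tag open; origin at the centre of its underside. Leave alone.
- tweezers: Blue wafer tweezers, 160 mm long, lying on the bench left of the rack; origin mid-length, underside. Leave alone.
- loupe: Black standing loupe, 36 mm diameter, 34 mm high, on the bench right of the rack; origin at its foot. Leave alone.
- marker: Marker pen, 132 mm long, lying behind the rack; origin mid-length, underside. Leave alone.
- can: White round can with a ribbed grey lid, 39 mm diameter, 50 mm high, behind the rack; origin at its foot. Leave alone.
- dish: The same dish; origin at the centre of its underside, its z axis up.
Mind the look-alikes: they are no part of the job. Leave any purple look-alike of the dish alone.

How it is judged (in metres and radians):
On the way:
1. the dish is home against the end stop (within 3 mm) while its tag is still on the robot's side (x of dish_center in the frame of bay_dish above 0.097 m and value of joint tag_dish below 1.2 rad), for 0.2 s.
At the end, for the whole second after the job is handed in: The dish lies flat in its bay within 3 mm of the end stop, its tag lies over the bay within about 5 degrees of flat (ring mark up), the other two tags are as they were (one over, one open) and both square boxes are within 8 mm of where they stood (value of joint tag_dish above 3.06 rad and x of dish_center in the frame of bay_dish above 0.097 m and height (world z) of dish_center below 0.02 m and angle between dish's own z axis and vertical below 0.08 rad and linear speed of dish below 0.01 m/s and value of joint tag_locked above 3 rad and value of joint tag_waiting below 0.3 rad and distance of each of box_locked, box_waiting from where it was at the start of the episode below 0.008 m); the robot touches nothing.
It fails at once if the dish is lifted off its bay's floor or tipped (height (world z) of dish_center above 0.024 m or angle between dish's own z axis and vertical above 0.25 rad).
It fails at once if the tag is flipped over before the dish is home (value of joint tag_dish above 2 rad and not (x of dish_center in the frame of bay_dish above 0.094 m)).
It fails at once if a square box is pushed or lifted by more than 8 mm (distance of any of box_locked, box_waiting from where it was at the start of the episode above 0.008 m).
It fails at once if another bay's tag is turned (value of joint tag_locked below 2.9 rad or value of joint tag_waiting above 0.4 rad).
It fails at once if a thing round the rack is moved by more than 15 mm (distance of any of tweezers, loupe, marker, can from where it was at the start of the episode above 0.015 m).
It also fails if it takes over 54 s, if anything falls off the work surface, if the arm or the gripper's body presses on something with over 40 N, if the wrist force passes 120 N, or if a joint passes its speed limit or range.

## Working session

There is one attempt and no reset: what is moved stays moved. The work goes in short steps, Python scripts to look and compute and a shell command to move; the robot and the scene stay as the last step left them, time stands still between calls to the robot, and variables do not carry over. Pictures are saved under pics/ and viewed, at most 11 in all, crops included, and the job is handed in when it is done.

```bash
mkdir -p pics
cat > h.py <<'E'
import numpy as np, cv2
from workcell import r
def snap(n,f):
    d=r.grab_frame(n); cv2.imwrite('pics/'+f+'.png',d['frame'][:,:,::-1]); np.savez('pics/'+f+'.npz',**{k:d[k] for k in d}); return d
def P(d,u,v,z=None):
    "pixel to world: by depth, or on plane z"
    T=np.array(d['T']); ray=np.array([(u-d['cx'])/d['fx'],-(v-d['cy'])/d['fy'],-1.])
    if z is None: return T[:3,:3]@(ray*float(d['range_z'][int(v),int(u)]))+T[:3,3]
    w=T[:3,:3]@ray; return T[:3,3]+w*(z-T[2,3])/w[2]
E
python3 - <<'E'
from h import *
for n in('top','side'):
    d=snap(n,n+'0'); print(n,np.round(d['T'],3).tolist(),d['fx'],d['cx'],d['cy'],[k for k in d])
o=r.observe(); print(o)
E
```

```text
top [[0.027, 0.99, -0.136, 456.67], [-1.0, 0.028, 0.008, 74.356], [0.012, 0.136, 0.991, 1146.771], [0.0, 0.0, 0.0, 1.0]] 539.859037283265 288.84242225658835 205.15651998305088 ['frame', 'range_z', 'fx', 'fy', 'cx', 'cy', 'T']
side [[-0.986, 0.109, -0.128, 418.946], [-0.168, -0.626, 0.762, 1082.454], [0.003, 0.772, 0.635, 895.016], [0.0, 0.0, 0.0, 1.0]] 527.8676801337018 268.1365947037347 206.7213191069407 ['frame', 'range_z', 'fx', 'fy', 'cx', 'cy', 'T']
{'t': 0.1, 'q': array([-1.21497139e+00,  2.38749878e-01, -1.41526453e-02,  1.31918529e+00,
        6.92187755e-06,  1.57081044e+00]), 'qvel': array([-8.43475342e-05, -8.84383855e-04, -1.30583861e-04,  1.62562365e-04,
       -4.10139038e-04,  8.79217113e-04]), 'joint_efforts': array([-1.05159597e-03, -5.39723468e+01,  3.46997452e+01,  1.34299707e-02,
        5.42514420e-05,  2.94243443e-05]), 'position': array([ 182.76839259, -491.77778534,  230.73337914]), 'tool_rot': array([-3.14030116e+00, -6.90364199e-06,  3.55810815e-01]), 'wrist_force': array([-0.59532214, -0.42439707,  0.38766349]), 'wrist_torque': array([-0.01706778, -0.03453364,  0.03466746]), 'grasp_force': 0.0, 'width': 85.08777630893}
```

View pics/top0.png

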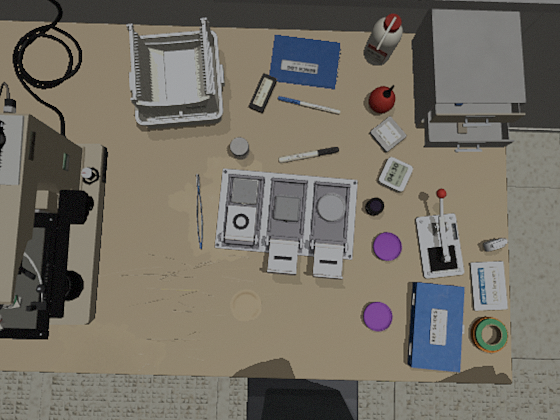

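View pics/side0.png

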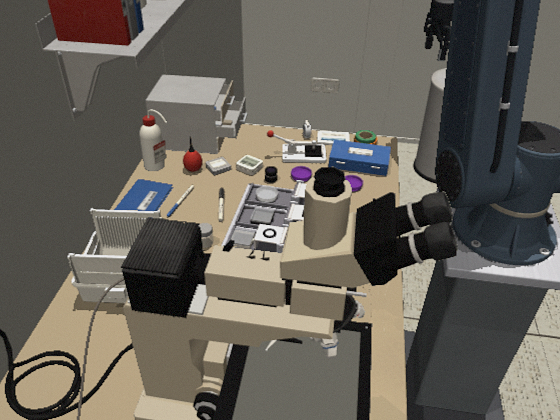

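The top view shows the dish bay as the rightmost of the three. The dish is at about (331,207) and its open tag at (327,262). The locked bay is at the left (240,220) and the waiting bay in the middle. I'll zoom in for edges.

Run:
```python
from h import *
d=dict(np.load('pics/top0.npz'))
c=d['frame'][165:285,210:365,::-1]; cv2.imwrite('pics/c0.png',cv2.resize(c,None,fx=5,fy=5,interpolation=cv2.INTER_CUBIC))
for u,v in[(331,207),(327,262),(318,262),(338,262),(327,250),(327,272),(285,262),(240,220),(331,180),(331,235),(270,176),(300,300)]: print(u,v,P(d,u,v).round(1))
```

```text
331 207 [609.5 -23.5  23.4]
327 262 [493.4 -15.   48.2]
318 262 [492.8   3.4  50.9]
338 262 [494.  -37.1  50.5]
327 250 [517.8 -14.7  46.7]
327 272 [473.3 -15.4  47.4]
285 262 [491.   70.1  51. ]
240 220 [574.1 164.5  47. ]
331 180 [670.1 -23.9   7.6]
331 235 [552.3 -26.2   2.7]
270 176 [675.8 107.3   3.1]
300 300 [414.3  36.2  -1.1]
```

View pics/c0.png

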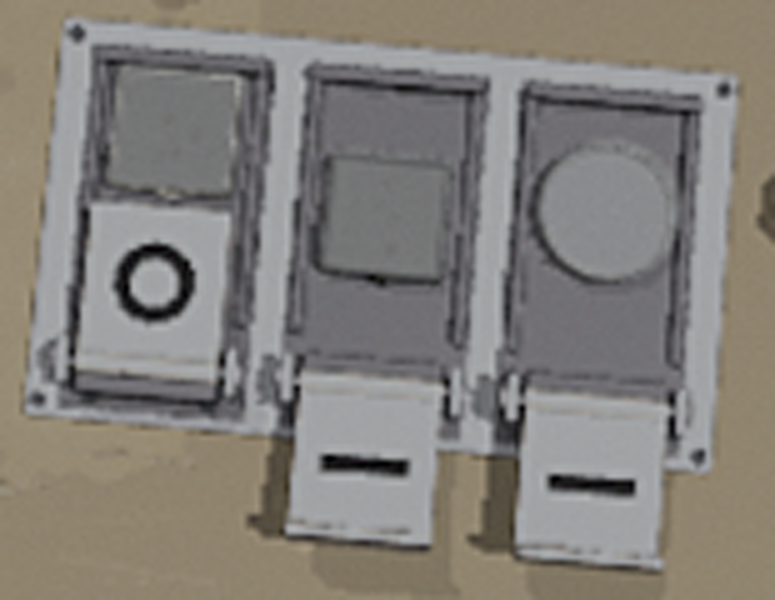

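Run:
```python
from h import *
d=dict(np.load('pics/top0.npz'))
q=lambda x,y,z:P(d,210+x/5,165+y/5,z)[:2]
C={k:q(*v,5) for k,v in dict(tl=(78,33),tr=(725,90),bl=(38,398),br=(700,457)).items()}
print({k:v.round(1) for k,v in C.items()})
yv=(C['tl']-C['tr']+C['bl']-C['br']); xv=C['tl']-C['bl']+C['tr']-C['br']
print('yaw',np.arctan2(-yv[0],yv[1]),np.arctan2(xv[1],xv[0]))
e1,e2=q(512,398,50),q(683,406,50); pin=(e1+e2)/2; print('ears',e1,e2,np.linalg.norm(e1-e2),'pin',pin)
yaw=np.arctan2(-yv[0],yv[1]); R=np.array([[np.cos(yaw),-np.sin(yaw)],[np.sin(yaw),np.cos(yaw)]])
f=lambda p:(R.T@(p-pin)).round(1)
m=cv2.medianBlur(d['frame'],3)
print('dish',q(607,213,24),f(q(607,213,24)),'dishfar',f(q(610,143,24)),'near',f(q(603,281,24)))
print('stop face?',f(q(612,108,18)),f(q(612,98,18)))
print('lip edge',f(q(588,560,46)),f(q(588,548,76)),f(q(588,560,76)), 'corners',f(q(515,555,76)),f(q(662,567,76)))
for k,(x,y) in C.items(): print(k,f(C[k]))
print(d['frame'][150+90:284,327].mean(1).round().tolist()); print(d['range_z'][240:284,327].round().tolist())
for v in range(244,284,2):print(v,P(d,327,v).round(1))
```

```text
{'tl': array([682.3, 203. ]), 'tr': array([665.5, -75.8]), 'bl': array([525.1, 213.1]), 'br': array([508. , -66.9])}
yaw -0.06058776657782825 -0.06051231333851052
ears [527.72237544  15.40743762] [526.40261238 -54.17415267] 69.59410522932842 pin [527.06249391 -19.38335752]
dish [608.14663087 -24.26215947] [81.2  0. ] dishfar [111.    1.1] near [52.5 -0.5]
stop face? [127.1   0.9] [131.4   1.2]
lip edge [-63.7  -1.4] [-59.4   1.4] [-64.1   1. ] corners [-64.7  29.8] [-64.3 -28.2]
tl [141.5 231.3]
tr [141.6 -48. ]
bl [-16.1 231.9]
br [-16.2 -48.6]
[87.0, 115.0, 110.0, 127.0, 159.0, 167.0, 161.0, 157.0, 164.0, 163.0, 163.0, 163.0, 162.0, 162.0, 163.0, 163.0, 162.0, 163.0, 167.0, 162.0, 111.0, 21.0, 23.0, 117.0, 177.0, 166.0, 163.0, 164.0, 162.0, 163.0, 163.0, 164.0, 163.0, 164.0, 162.0, 157.0, 162.0, 118.0, 81.0, 117.0, 114.0, 116.0, 116.0, 114.0]
[1139.0, 1107.0, 1106.0, 1100.0, 1096.0, 1096.0, 1098.0, 1100.0, 1103.0, 1095.0, 1099.0, 1102.0, 1093.0, 1100.0, 1092.0, 1094.0, 1097.0, 1093.0, 1095.0, 1092.0, 1098.0, 1091.0, 1094.0, 1090.0, 1091.0, 1089.0, 1088.0, 1091.0, 1090.0, 1088.0, 1089.0, 1091.0, 1092.0, 1087.0, 1087.0, 1086.0, 1057.0, 1059.0, 1080.0, 1139.0, 1137.0, 1136.0, 1136.0, 1134.0]
244 [529.7 -14.2  51.2]
246 [525.8 -14.4  48.5]
248 [522.1 -14.9  43.1]
250 [517.8 -14.7  46.7]
252 [513.5 -14.4  51.6]
254 [509.4 -14.4  52.4]
256 [505.6 -14.9  47.4]
258 [501.5 -14.9  48.4]
260 [497.6 -15.2  44.8]
262 [493.4 -15.   48.2]
264 [489.3 -14.9  50.7]
266 [485.2 -14.7  53.4]
268 [481.3 -15.1  50.2]
270 [477.3 -15.   51.4]
272 [473.3 -15.4  47.4]
274 [469.3 -15.1  51.8]
276 [465.  -12.8  81.7]
278 [461.3 -14.8  58.1]
280 [ 4.573e+02 -1.960e+01  3.000e-01]
282 [453.2 -19.6   0.6]
```

```bash
python3 -m handwheel '[{"wz":0.9,"fingers":0},{"wz":0.9,"fingers":0},{"wz":0.9,"fingers":0},{"wz":0.9,"fingers":0},{"wz":0.9,"fingers":0}]'
python3 -m handwheel '[{"wz":0.7,"fingers":0},{"tx":0.5,"ty":-0.7,"fingers":0},{"tx":0.5,"ty":-0.7,"fingers":0},{"tx":0.5,"ty":-0.7,"fingers":0},{"tx":0.5,"ty":-0.7,"fingers":0}]'
python3 -m handwheel '[{"tx":0.5,"ty":-0.7,"fingers":0},{"tx":0.5,"ty":-0.7,"fingers":0},{"tx":0.5,"ty":-0.7,"fingers":0},{"tx":0.5,"ty":-0.7,"fingers":0},{"tx":0.5,"ty":-0.7,"fingers":0}]'
cat >> h.py <<'E'
def bay(p):
    yaw=-0.0606; c,s=np.cos(yaw),np.sin(yaw); x,y=p[0]-527.1,p[1]+19.4
    return np.round([c*x+s*y,-s*x+c*y,p[2]-5],1)
def st():
    o=r.observe(); print('t',o['t'],'bay',bay(o['position']),'rot',o['tool_rot'].round(3),'F',o['wrist_force'].round(1),'w',o['width'],'q',o['q'].round(2))
E
python3 -c "from h import *;st()"
```

```text
t 0.1 bay [-315.1 -492.4  225.7] rot [-3.14  -0.     0.356] F [-0.6 -0.4  0.4] w 85.08777630893 q [-1.21  0.24 -0.01  1.32  0.    1.57]invalid input at $[0]: expected keys tx, ty, tz, wx, wy, wz, fingers
invalid input at $[0]: expected keys tx, ty, tz, wx, wy, wz, fingers
invalid input at $[0]: expected keys tx, ty, tz, wx, wy, wz, fingers
```

```bash
python3 -m handwheel '[{"tx":0,"ty":0,"tz":0,"wx":0,"wy":0,"wz":0.9,"fingers":0},{"tx":0,"ty":0,"tz":0,"wx":0,"wy":0,"wz":0.9,"fingers":0},{"tx":0,"ty":0,"tz":0,"wx":0,"wy":0,"wz":0.9,"fingers":0},{"tx":0,"ty":0,"tz":0,"wx":0,"wy":0,"wz":0.9,"fingers":0},{"tx":0,"ty":0,"tz":0,"wx":0,"wy":0,"wz":0.9,"fingers":0}]'
python3 -m handwheel '[{"tx":0,"ty":0,"tz":0,"wx":0,"wy":0,"wz":0.7,"fingers":0},{"tx":0.5,"ty":-0.7,"tz":0,"wx":0,"wy":0,"wz":0,"fingers":0},{"tx":0.5,"ty":-0.7,"tz":0,"wx":0,"wy":0,"wz":0,"fingers":0},{"tx":0.5,"ty":-0.7,"tz":0,"wx":0,"wy":0,"wz":0,"fingers":0},{"tx":0.5,"ty":-0.7,"tz":0,"wx":0,"wy":0,"wz":0,"fingers":0}]'
python3 -m handwheel '[{"tx":0.5,"ty":-0.7,"tz":0,"wx":0,"wy":0,"wz":0,"fingers":0},{"tx":0.5,"ty":-0.7,"tz":0,"wx":0,"wy":0,"wz":0,"fingers":0},{"tx":0.5,"ty":-0.7,"tz":0,"wx":0,"wy":0,"wz":0,"fingers":0},{"tx":0.5,"ty":-0.7,"tz":0,"wx":0,"wy":0,"wz":0,"fingers":0},{"tx":0.5,"ty":-0.7,"tz":0,"wx":0,"wy":0,"wz":0,"fingers":0}]'
python3 -c "from h import *;st()"
```

```text
t: 0.52
position: [182.8, -491.8, 230.9]
tool_rot: [-3.141, 0.0, -0.008]
wrist_force: [0.1, 0.3, 0.0]
width: 25.4
grasp_force: 0.0
t: 0.93
position: [269.8, -383.8, 230.9]
tool_rot: [-3.141, 0.0, -0.061]
wrist_force: [1.3, -1.0, 0.6]
width: -0.2
grasp_force: 0.0
t: 1.35
position: [378.3, -249.8, 231.2]
tool_rot: [-3.141, 0.0, -0.06]
wrist_force: [-0.2, -0.4, 0.3]
width: 0.1
grasp_force: 0.0
t 1.35 bay [-134.6 -239.   226.2] rot [-3.141  0.    -0.06 ] F [-0.2 -0.4  0.3] w 0.06353619495458245 q [-0.58  0.12 -0.17  1.29  0.    2.62]
```

```bash
python3 -m handwheel '[{"tx":0,"ty":0,"tz":0,"wx":0,"wy":0,"wz":-0.65,"fingers":0},{"tx":0,"ty":0,"tz":0,"wx":0,"wy":0,"wz":-0.6,"fingers":0},{"tx":0.59,"ty":-0.69,"tz":0,"wx":0,"wy":0,"wz":0,"fingers":0},{"tx":0.59,"ty":-0.69,"tz":0,"wx":0,"wy":0,"wz":0,"fingers":0},{"tx":0.59,"ty":-0.69,"tz":0,"wx":0,"wy":0,"wz":0,"fingers":0}]'
python3 -m handwheel '[{"tx":0.59,"ty":-0.69,"tz":0,"wx":0,"wy":0,"wz":0,"fingers":0},{"tx":0.59,"ty":-0.69,"tz":0,"wx":0,"wy":0,"wz":0,"fingers":0},{"tx":0.59,"ty":-0.69,"tz":0,"wx":0,"wy":0,"wz":0,"fingers":0},{"tx":0.59,"ty":-0.69,"tz":0,"wx":0,"wy":0,"wz":0,"fingers":0},{"tx":0.59,"ty":-0.69,"tz":0,"wx":0,"wy":0,"wz":0,"fingers":0}]'
python3 -m handwheel '[{"tx":0,"ty":0,"tz":0.8,"wx":0,"wy":0,"wz":0,"fingers":0},{"tx":0,"ty":0,"tz":0.8,"wx":0,"wy":0,"wz":0,"fingers":0},{"tx":0,"ty":0,"tz":0.8,"wx":0,"wy":0,"wz":0,"fingers":0},{"tx":0,"ty":0,"tz":0.4,"wx":0,"wy":0,"wz":0,"fingers":0},{"tx":0,"ty":0,"tz":0,"wx":0,"wy":0,"wz":0,"fingers":0}]'
python3 - <<'E'
from h import *;st()
d=snap('top','top1'); cv2.imwrite('pics/c1.png',cv2.resize(d['frame'][155:285,210:365,::-1],None,fx=4,fy=4))
E
```

```text
t: 1.77
position: [445.5, -164.9, 231.2]
tool_rot: [-3.141, 0.0, 0.038]
wrist_force: [-0.1, -1.1, -0.3]
width: -0.2
grasp_force: 0.0
t: 2.18
position: [558.2, -21.5, 231.0]
tool_rot: [-3.142, 0.001, 0.04]
wrist_force: [0.4, -1.1, -0.6]
width: 0.1
grasp_force: 0.0
t: 2.6
position: [554.8, -22.9, 115.2]
tool_rot: [-3.141, 0.007, 0.04]
wrist_force: [-0.5, 0.6, -0.3]
width: 0.5
grasp_force: 0.0
t 2.6 bay [ 27.9  -1.8 110.2] rot [-3.141  0.007  0.04 ] F [-0.5  0.6 -0.3] w 0.4773442069336462 q [-0.04  0.36 -0.15  1.07  0.    3.06]
```

View pics/c1.png

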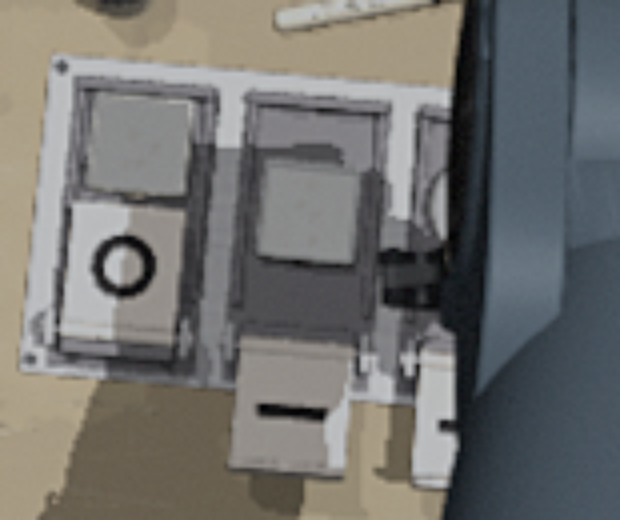

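The top view shows the shut gripper over the dish bay at about (430,280) in the crop. The arm hides the dish, and the other bays are unchanged. I'll descend more slowly.

```bash
python3 -m handwheel '[{"tx":0.08,"ty":-0.04,"tz":0,"wx":0,"wy":0,"wz":0,"fingers":0},{"tx":0,"ty":0,"tz":0.4,"wx":0,"wy":0,"wz":0,"fingers":0},{"tx":0,"ty":0,"tz":0.4,"wx":0,"wy":0,"wz":0,"fingers":0},{"tx":0,"ty":0,"tz":0.4,"wx":0,"wy":0,"wz":0,"fingers":0},{"tx":0,"ty":0,"tz":0,"wx":0,"wy":0,"wz":0,"fingers":0}]'
python3 -c "from h import *;st()"
```

```text
t: 3.07
position: [560.5, -21.5, 70.6]
tool_rot: [-3.141, 0.001, 0.04]
wrist_force: [-0.5, -0.2, -0.5]
width: 0.4
grasp_force: 0.0
t 3.0667 bay [33.5 -0.  65.6] rot [-3.141e+00  1.000e-03  4.000e-02] F [-0.5 -0.2 -0.5] w 0.4411134944624099 q [-0.04  0.4  -0.21  0.96  0.    3.06]
```

```bash
python3 -m handwheel '[{"tx":-0.05,"ty":0,"tz":0.35,"wx":0,"wy":0,"wz":0,"fingers":0},{"tx":0,"ty":0,"tz":0.35,"wx":0,"wy":0,"wz":0,"fingers":0},{"tx":0,"ty":0,"tz":0.35,"wx":0,"wy":0,"wz":0,"fingers":0},{"tx":0,"ty":0,"tz":0.3,"wx":0,"wy":0,"wz":0,"fingers":0},{"tx":0,"ty":0,"tz":0,"wx":0,"wy":0,"wz":0,"fingers":0}]'
python3 -c "from h import *;st()
d=snap('side','side1'); cv2.imwrite('pics/c2.png',cv2.resize(d['frame'][160:260,200:350,::-1],None,fx=5,fy=5))"
```

```text
t: 3.48
position: [558.9, -21.6, 17.3]
tool_rot: [-3.141, 0.0, 0.04]
wrist_force: [-0.1, -0.3, -0.2]
width: -0.3
grasp_force: 0.0
t 3.4833 bay [31.8 -0.3 12.3] rot [-3.141  0.     0.04 ] F [-0.1 -0.3 -0.2] w -0.34132379117021905 q [-0.04  0.45 -0.29  0.83  0.    3.06]
```

View pics/c2.png

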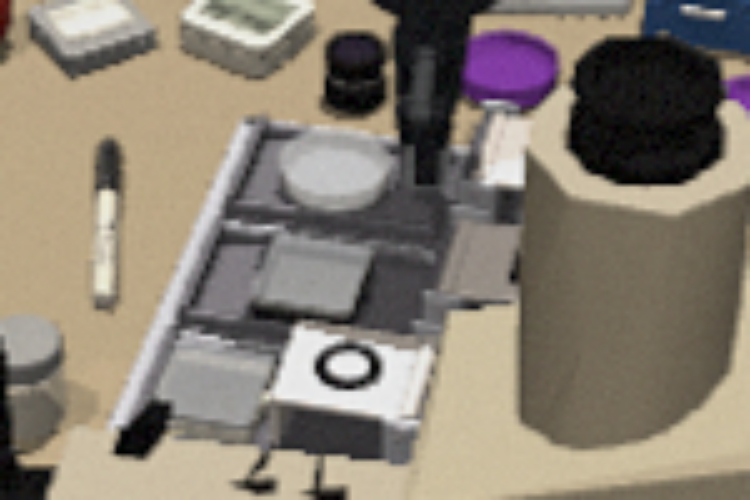

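The side view shows the fingertips at (425,180) in the crop, down in the channel between the hinge seat and the dish at (335,165), and touching neither. I'll start pushing.

```bash
python3 -m handwheel '[{"tx":0.1,"ty":0.01,"tz":0.05,"wx":0,"wy":0,"wz":0,"fingers":0},{"tx":0.1,"ty":0.01,"tz":0,"wx":0,"wy":0,"wz":0,"fingers":0},{"tx":0.1,"ty":0.01,"tz":0,"wx":0,"wy":0,"wz":0,"fingers":0},{"tx":0.1,"ty":0.01,"tz":0,"wx":0,"wy":0,"wz":0,"fingers":0},{"tx":0.1,"ty":0.01,"tz":0,"wx":0,"wy":0,"wz":0,"fingers":0}]'
python3 -m handwheel '[{"tx":0.05,"ty":0.005,"tz":0,"wx":0,"wy":0,"wz":0,"fingers":0},{"tx":0.05,"ty":0.005,"tz":0,"wx":0,"wy":0,"wz":0,"fingers":0},{"tx":0.05,"ty":0.005,"tz":0,"wx":0,"wy":0,"wz":0,"fingers":0},{"tx":0,"ty":0,"tz":0,"wx":0,"wy":0,"wz":0,"fingers":0},{"tx":0,"ty":0,"tz":0,"wx":0,"wy":0,"wz":0,"fingers":0}]'
python3 -c "from h import *;st()"
```

```text
t: 3.95
position: [579.6, -22.8, 15.8]
tool_rot: [-3.142, -0.001, 0.04]
wrist_force: [-0.4, 0.8, 1.0]
width: 0.4
grasp_force: 0.2
t: 4.37
position: [584.8, -23.1, 15.2]
tool_rot: [-3.141, 0.0, 0.04]
wrist_force: [-0.0, -0.6, 0.2]
width: -0.3
grasp_force: 0.0
t 4.3667 bay [57.8 -0.2 10.2] rot [-3.141  0.     0.04 ] F [-0.  -0.6  0.2] w -0.33607401733835596 q [-0.04  0.49 -0.22  0.86  0.    3.06]
```

Now 2 mm steps until the stop shows up as force.

```bash
python3 -m handwheel '[{"tx":0.05,"ty":0.005,"tz":0,"wx":0,"wy":0,"wz":0,"fingers":0},{"tx":0,"ty":0,"tz":0,"wx":0,"wy":0,"wz":0,"fingers":0},{"tx":0.03,"ty":0.003,"tz":0,"wx":0,"wy":0,"wz":0,"fingers":0},{"tx":0,"ty":0,"tz":0,"wx":0,"wy":0,"wz":0,"fingers":0},{"tx":0,"ty":0,"tz":0,"wx":0,"wy":0,"wz":0,"fingers":0}]'
python3 -c "from h import *;st()
d=snap('side','side2'); cv2.imwrite('pics/c3.png',cv2.resize(d['frame'][170:220,230:310,::-1],None,fx=9,fy=9,interpolation=cv2.INTER_CUBIC))"
```

```text
t: 4.78
position: [585.9, -23.3, 15.0]
tool_rot: [-3.141, 0.004, 0.04]
wrist_force: [-8.4, -0.2, 4.3]
width: -0.0
grasp_force: 3.9
t 4.7833 bay [59.  -0.3 10. ] rot [-3.141  0.004  0.04 ] F [-8.4 -0.2  4.3] w -0.028147205286508194 q [-0.04  0.49 -0.22  0.87  0.    3.06]
```

View pics/c3.png

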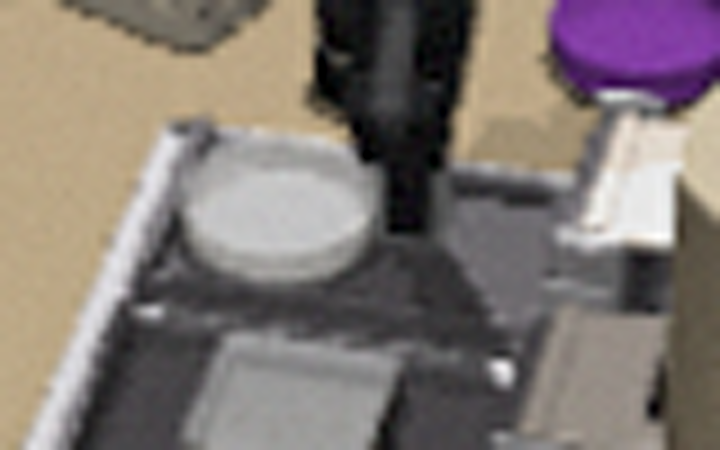

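The side crop shows the dish at (280,210) pressed by the fingertip at (405,200), with its far edge at the stop and 8 N of resistance. I'll retract, then check the dish from the top.

```bash
python3 -m handwheel '[{"tx":-0.3,"ty":-0.03,"tz":0,"wx":0,"wy":0,"wz":0,"fingers":0},{"tx":-0.3,"ty":-0.03,"tz":0,"wx":0,"wy":0,"wz":0,"fingers":0},{"tx":0,"ty":0,"tz":-0.5,"wx":0,"wy":0,"wz":0,"fingers":0},{"tx":0,"ty":0,"tz":-0.7,"wx":0,"wy":0,"wz":0,"fingers":0},{"tx":0,"ty":0,"tz":-0.7,"wx":0,"wy":0,"wz":0,"fingers":0}]'
python3 -m handwheel '[{"tx":0,"ty":0,"tz":-0.8,"wx":0,"wy":0,"wz":0,"fingers":0},{"tx":0,"ty":0,"tz":-0.5,"wx":0,"wy":0,"wz":0,"fingers":0},{"tx":-0.75,"ty":-0.075,"tz":0,"wx":0,"wy":0,"wz":0,"fingers":0},{"tx":-0.75,"ty":-0.075,"tz":0,"wx":0,"wy":0,"wz":0,"fingers":0},{"tx":-0.75,"ty":-0.075,"tz":0,"wx":0,"wy":0,"wz":0,"fingers":0}]'
python3 -m handwheel '[{"tx":-0.75,"ty":-0.075,"tz":0,"wx":0,"wy":0,"wz":0,"fingers":0},{"tx":-0.4,"ty":-0.04,"tz":0,"wx":0,"wy":0,"wz":0,"fingers":0},{"tx":0,"ty":0,"tz":0,"wx":0,"wy":0,"wz":0,"fingers":0},{"tx":0,"ty":0,"tz":0,"wx":0,"wy":0,"wz":0,"fingers":0},{"tx":0,"ty":0,"tz":0,"wx":0,"wy":0,"wz":0,"fingers":0}]'
python3 - <<'E'
from h import *;st()
d=snap('top','top2'); cv2.imwrite('pics/c4.png',cv2.resize(d['frame'][165:285,260:365,::-1],None,fx=5,fy=5,interpolation=cv2.INTER_CUBIC))
s=snap('side','side3')
E
```

```text
t: 5.25
position: [563.5, -21.8, 91.8]
tool_rot: [-3.141, 0.001, 0.04]
wrist_force: [1.3, -0.7, -0.0]
width: 0.0
grasp_force: 0.0
t: 5.67
position: [473.3, -16.4, 143.7]
tool_rot: [3.142, -0.002, 0.04]
wrist_force: [-0.8, 0.2, -0.7]
width: -0.2
grasp_force: 0.0
t: 6.08
position: [428.8, -13.8, 143.8]
tool_rot: [3.142, -0.002, 0.04]
wrist_force: [0.3, -0.7, 0.3]
width: -0.1
grasp_force: 0.0
t 6.0833 bay [-98.5  -0.3 138.8] rot [ 3.142e+00 -2.000e-03  4.000e-02] F [ 0.3 -0.7  0.3] w -0.07943776434225618 q [-0.03  0.12 -0.39  1.05  0.    3.07]
```

View pics/c4.png

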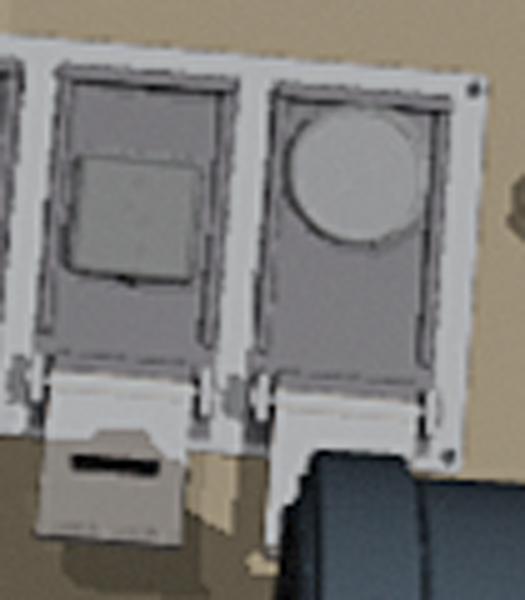

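Run:
```python
from h import *
d=dict(np.load('pics/top2.npz'))
for y in(105,174.5,244): print(bay(P(d,260+358/5,165+y/5,24)))
a=dict(np.load('pics/top0.npz'))['frame'].mean(2); b=d['frame'].mean(2)
for u in(329,331,333): print(a[180:225,u].round().astype(int).tolist(),'\n',b[180:225,u].round().astype(int).tolist())
```

```text
[127.1   3.2  19. ]
[97.5  0.9 19. ]
[68.2 -1.4 19. ]
[166, 157, 118, 108, 107, 47, 61, 108, 114, 110, 111, 111, 117, 125, 118, 126, 142, 139, 140, 141, 139, 141, 140, 139, 141, 142, 140, 142, 139, 139, 142, 141, 140, 139, 140, 140, 140, 141, 142, 143, 101, 71, 103, 107, 116] 
 [178, 170, 128, 114, 116, 86, 121, 138, 143, 151, 151, 152, 152, 151, 150, 150, 152, 150, 149, 150, 151, 153, 154, 149, 150, 150, 152, 151, 150, 152, 151, 156, 137, 89, 108, 114, 124, 125, 122, 125, 126, 123, 124, 124, 125]
[164, 157, 122, 110, 110, 74, 57, 108, 114, 113, 113, 109, 116, 129, 128, 128, 142, 140, 140, 138, 137, 140, 140, 140, 139, 138, 139, 139, 139, 140, 140, 139, 138, 140, 139, 139, 140, 139, 140, 144, 124, 79, 102, 105, 116] 
 [177, 169, 130, 118, 120, 102, 109, 137, 148, 151, 150, 150, 152, 152, 151, 150, 151, 150, 151, 151, 150, 149, 151, 150, 151, 152, 151, 150, 151, 151, 150, 158, 153, 101, 102, 116, 125, 124, 123, 123, 123, 124, 124, 125, 125]
[165, 166, 154, 99, 118, 98, 53, 109, 117, 112, 110, 110, 121, 126, 109, 119, 141, 139, 139, 138, 140, 140, 139, 140, 140, 141, 140, 142, 137, 139, 140, 141, 139, 141, 140, 140, 142, 138, 141, 139, 117, 73, 101, 105, 115] 
 [177, 179, 164, 107, 127, 121, 115, 141, 145, 154, 153, 151, 151, 150, 152, 151, 152, 151, 151, 151, 150, 150, 151, 148, 151, 151, 151, 152, 151, 150, 150, 156, 148, 102, 104, 110, 120, 122, 123, 125, 122, 123, 124, 125, 123]
```

The top crop shows the dish at (358,174), moved about 16.5 mm with its far edge on the stop line at (358,105). The tag is still open and the waiting box is unmoved, so the dish is home. I'll go down in front of the lip.

```bash
python3 -m handwheel '[{"tx":0,"ty":0,"tz":0.55,"wx":0,"wy":0,"wz":0,"fingers":0},{"tx":0,"ty":0,"tz":0.55,"wx":0,"wy":0,"wz":0,"fingers":0},{"tx":0,"ty":0,"tz":0.55,"wx":0,"wy":0,"wz":0,"fingers":0},{"tx":0,"ty":0,"tz":0.5,"wx":0,"wy":0,"wz":0,"fingers":0},{"tx":0,"ty":0,"tz":0.5,"wx":0,"wy":0,"wz":0,"fingers":0}]'
python3 -m handwheel '[{"tx":0,"ty":0,"tz":0,"wx":0,"wy":0,"wz":0,"fingers":0},{"tx":0.12,"ty":0.012,"tz":0,"wx":0,"wy":0,"wz":0,"fingers":0},{"tx":0.12,"ty":0.012,"tz":0,"wx":0,"wy":0,"wz":0,"fingers":0},{"tx":0.12,"ty":0.012,"tz":0,"wx":0,"wy":0,"wz":0,"fingers":0},{"tx":0,"ty":0,"tz":0,"wx":0,"wy":0,"wz":0,"fingers":0}]'
python3 - <<'E'
from h import *;st()
s=snap('side','side4'); cv2.imwrite('pics/c5.png',cv2.resize(s['frame'][160:240,240:350,::-1],None,fx=7,fy=7,interpolation=cv2.INTER_CUBIC))
E
```

```text
t: 6.6
position: [428.3, -13.7, 36.1]
tool_rot: [-3.142, -0.0, 0.04]
wrist_force: [0.4, 0.5, 0.0]
width: 0.1
grasp_force: 0.0
t: 7.02
position: [444.5, -14.7, 38.5]
tool_rot: [3.141, -0.003, 0.04]
wrist_force: [0.2, -0.3, -0.0]
width: -0.1
grasp_force: 0.0
t 7.0167 bay [-82.7  -0.3  33.5] rot [ 3.141e+00 -3.000e-03  4.000e-02] F [ 0.2 -0.3 -0. ] w -0.1187293625122381 q [-0.03  0.26 -0.53  0.78  0.    3.07]
```

View pics/c5.png

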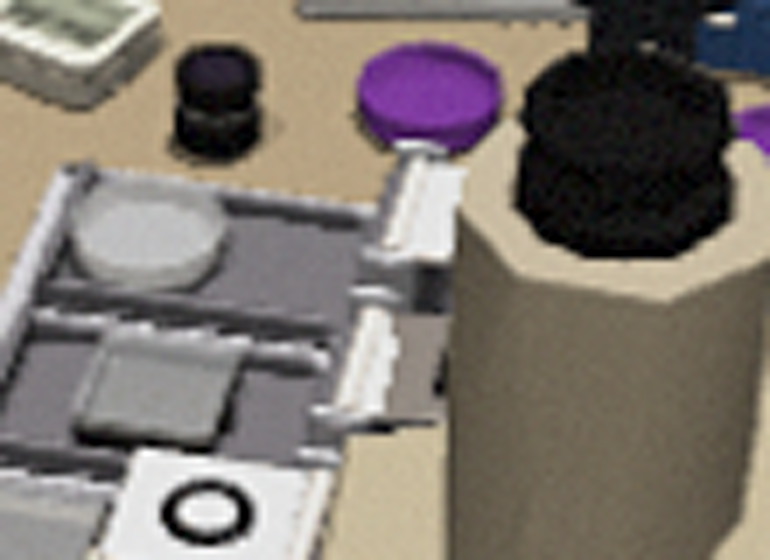

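The side crop shows the dish at (150,235) against the stop and the tag open. The microscope hides the finger. I'll start leading the lip round.

```bash
python3 -m handwheel '[{"tx":0.125,"ty":0.012,"tz":-0.06,"wx":0,"wy":0,"wz":0,"fingers":0},{"tx":0.04,"ty":0.004,"tz":-0.175,"wx":0,"wy":0,"wz":0,"fingers":0},{"tx":0.04,"ty":0.004,"tz":-0.175,"wx":0,"wy":0,"wz":0,"fingers":0},{"tx":0.06,"ty":0.006,"tz":-0.16,"wx":0,"wy":0,"wz":0,"fingers":0},{"tx":0.06,"ty":0.006,"tz":-0.15,"wx":0,"wy":0,"wz":0,"fingers":0}]'
python3 - <<'E'
from h import *;st()
d=snap('top','top3')
s=snap('side','side5'); cv2.imwrite('pics/c6.png',np.hstack([cv2.resize(x['frame'][160:260,a:a+100,::-1],None,fx=4,fy=4,interpolation=cv2.INTER_CUBIC) for x,a in((s,240),(d,270))]))
E
```

```text
t: 7.48
position: [453.9, -15.3, 66.8]
tool_rot: [-3.141, 0.002, 0.04]
wrist_force: [-5.5, 0.1, 0.9]
width: -0.0
grasp_force: 2.8
t 7.4833 bay [-73.3  -0.3  61.8] rot [-3.141e+00  2.000e-03  4.000e-02] F [-5.5  0.1  0.9] w -0.002037739283884256 q [-0.03  0.24 -0.46  0.87  0.    3.07]
```

View pics/c6.png

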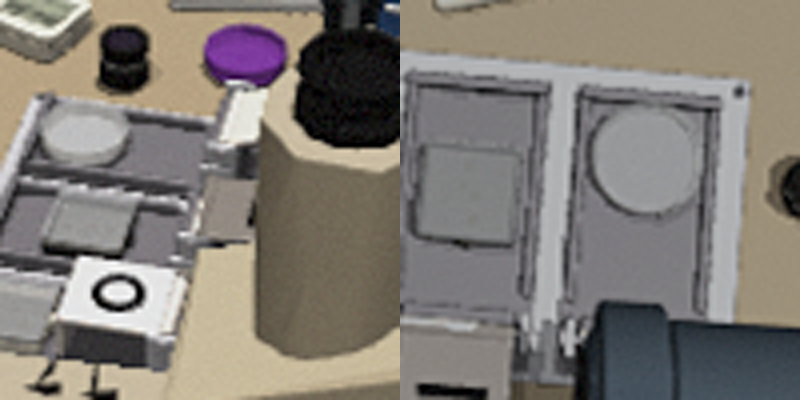

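The side half shows the tag's visible part at (240,112), and it's unclear whether the tag has risen. The top half shows the dish still home. I'll fit the leaf's slope from the side depth.

Run:
```python
from h import *
for n in('side4','side5'):
    d=dict(np.load(f'pics/{n}.npz')); L=[]
    for v in range(170,205):
        for u in range(285,320):
            if d['range_z'][v,u]>0:
                b=bay(P(d,u,v))
                if -70<b[0]<-5 and -27<b[1]<27 and 35<b[2]<140: L.append(b)
    L=np.array(L); print(n,len(L))
    for a in range(-70,0,8):
        k=L[(L[:,0]>=a)&(L[:,0]<a+8)]
        if len(k): print(a+4,len(k),np.percentile(k[:,2],[10,50,90]).round())
```

```text
side4 79
-26 2 [46. 46. 47.]
-18 34 [44. 45. 48.]
-10 40 [43. 45. 47.]
-2 3 [44. 45. 46.]
side5 74
-26 1 [53. 53. 53.]
-18 36 [48. 50. 52.]
-10 34 [44. 47. 49.]
-2 3 [45. 46. 46.]
```

The leaf is at about 0.35 rad, so the tag is following. I'll continue with slightly more forward push.

```bash
python3 -m handwheel '[{"tx":0.06,"ty":0.006,"tz":-0.135,"wx":0,"wy":0,"wz":0,"fingers":0},{"tx":0.09,"ty":0.009,"tz":-0.135,"wx":0,"wy":0,"wz":0,"fingers":0},{"tx":0.1,"ty":0.01,"tz":-0.12,"wx":0,"wy":0,"wz":0,"fingers":0},{"tx":0.115,"ty":0.012,"tz":-0.1,"wx":0,"wy":0,"wz":0,"fingers":0},{"tx":0.125,"ty":0.012,"tz":-0.09,"wx":0,"wy":0,"wz":0,"fingers":0}]'
cat >> h.py <<'E'
def leaf(n):
    d=snap('side',n); L=[]
    for v in range(150,215):
        for u in range(230,330):
            if d['range_z'][v,u]>0:
                b=bay(P(d,u,v))
                if -70<b[0]<70 and -27<b[1]<27 and 36<b[2]<130: L.append(b)
    L=np.array(L); print(n,len(L))
    for a in range(-70,70,8):
        k=L[(L[:,0]>=a)&(L[:,0]<a+8)]
        if len(k): print(a+4,len(k),np.percentile(k[:,2],[10,50,90]).round())
E
python3 -c "
from h import *;st();leaf('side6')"
```

```text
t: 8.0
position: [469.6, -16.3, 89.9]
tool_rot: [-3.141, 0.009, 0.04]
wrist_force: [-26.6, 2.2, 25.2]
width: 0.2
grasp_force: 18.6
t 8.0 bay [-57.5  -0.3  84.9] rot [-3.141  0.009  0.04 ] F [-26.6   2.2  25.2] w 0.23344093924077838 q [-0.03  0.25 -0.39  0.95  0.    3.07]
side6 209
-42 17 [ 97.  99. 101.]
-34 42 [101. 105. 108.]
-26 26 [ 65.  88. 109.]
-18 30 [55. 61. 64.]
-10 35 [40. 52. 56.]
-2 34 [44. 47. 49.]
6 25 [39. 40. 42.]
```

The tag is at about 0.83 rad, but the edge is dragging on the finger (25 N each way). I'll ease off by going up faster with less forward lead.

```bash
python3 -m handwheel '[{"tx":-0.05,"ty":-0.005,"tz":-0.1,"wx":0,"wy":0,"wz":0,"fingers":0},{"tx":0.05,"ty":0.005,"tz":-0.1,"wx":0,"wy":0,"wz":0,"fingers":0},{"tx":0.1,"ty":0.01,"tz":-0.08,"wx":0,"wy":0,"wz":0,"fingers":0},{"tx":0.12,"ty":0.012,"tz":-0.06,"wx":0,"wy":0,"wz":0,"fingers":0},{"tx":0.12,"ty":0.012,"tz":-0.04,"wx":0,"wy":0,"wz":0,"fingers":0}]'
python3 -c "
from h import *;st();leaf('side7')"
```

```text
t: 8.47
position: [488.8, -17.4, 105.8]
tool_rot: [-3.142, -0.0, 0.04]
wrist_force: [-10.6, -0.4, 22.0]
width: -0.0
grasp_force: 11.9
t 8.4667 bay [-38.4  -0.3 100.8] rot [-3.142 -0.     0.04 ] F [-10.6  -0.4  22. ] w -0.0019469313561469596 q [-0.04  0.26 -0.33  0.99  0.    3.07]
side7 275
-50 12 [120. 126. 129.]
-42 29 [ 99. 117. 128.]
-34 41 [ 99. 105. 125.]
-26 44 [ 73. 107. 111.]
-18 55 [ 61.  72. 112.]
-10 36 [41. 54. 58.]
-2 31 [44. 48. 51.]
6 27 [38. 39. 41.]
```

The force direction matches the lip's outer face, so the tip has ridden above the edge. I'll back off, drop below the edge, and push on the leaf's face.

```bash
python3 -m handwheel '[{"tx":-0.1,"ty":-0.01,"tz":-0.1,"wx":0,"wy":0,"wz":0,"fingers":0},{"tx":-0.3,"ty":-0.03,"tz":0,"wx":0,"wy":0,"wz":0,"fingers":0},{"tx":-0.3,"ty":-0.03,"tz":0,"wx":0,"wy":0,"wz":0,"fingers":0},{"tx":0,"ty":0,"tz":0.3,"wx":0,"wy":0,"wz":0,"fingers":0},{"tx":0,"ty":0,"tz":0.3,"wx":0,"wy":0,"wz":0,"fingers":0}]'
python3 - <<'E'
from h import *;st();leaf('side8')
d=snap('top','top4');s=dict(np.load('pics/side8.npz')); cv2.imwrite('pics/c7.png',np.hstack([cv2.resize(x['frame'][160:260,a:a+100,::-1],None,fx=4,fy=4,interpolation=cv2.INTER_CUBIC) for x,a in((s,240),(d,270))]))
E
```

```text
t: 8.93
position: [461.3, -15.7, 85.1]
tool_rot: [3.141, -0.003, 0.04]
wrist_force: [0.2, -0.0, -0.2]
width: -0.3
grasp_force: 0.0
t 8.9333 bay [-65.9  -0.3  80.1] rot [ 3.141e+00 -3.000e-03  4.000e-02] F [ 0.2 -0.  -0.2] w -0.27191545407613676 q [-0.03  0.23 -0.42  0.91  0.    3.07]
side8 260
-42 16 [94. 97. 99.]
-34 39 [ 98. 101. 104.]
-26 55 [ 75. 106. 110.]
-18 55 [ 62. 109. 112.]
-10 36 [39. 55. 61.]
-2 29 [44. 47. 50.]
6 30 [37. 40. 41.]
```

View pics/c7.png

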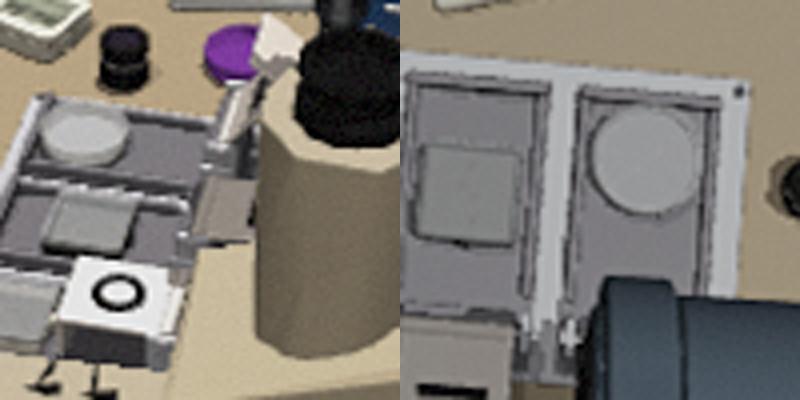

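The side half shows the tag raised to about 1 rad with its lip at (275,45), and the dish is still home. I'll push forward below the edge.

```bash
python3 -m handwheel '[{"tx":0.15,"ty":0.015,"tz":0,"wx":0,"wy":0,"wz":0,"fingers":0},{"tx":0.15,"ty":0.015,"tz":0,"wx":0,"wy":0,"wz":0,"fingers":0},{"tx":0.12,"ty":0.012,"tz":-0.06,"wx":0,"wy":0,"wz":0,"fingers":0},{"tx":0.12,"ty":0.012,"tz":-0.06,"wx":0,"wy":0,"wz":0,"fingers":0},{"tx":0.12,"ty":0.012,"tz":-0.05,"wx":0,"wy":0,"wz":0,"fingers":0}]'
python3 -c "from h import *;st()"
python3 -m handwheel '[{"tx":0.12,"ty":0.012,"tz":-0.04,"wx":0,"wy":0,"wz":0,"fingers":0},{"tx":0.12,"ty":0.012,"tz":-0.04,"wx":0,"wy":0,"wz":0,"fingers":0},{"tx":0.12,"ty":0.012,"tz":-0.03,"wx":0,"wy":0,"wz":0,"fingers":0},{"tx":0,"ty":0,"tz":0,"wx":0,"wy":0,"wz":0,"fingers":0},{"tx":0,"ty":0,"tz":0,"wx":0,"wy":0,"wz":0,"fingers":0}]'
python3 -c "from h import *;st();leaf('side9')"
```

```text
t: 9.45
position: [487.6, -17.3, 92.0]
tool_rot: [-3.142, -0.001, 0.04]
wrist_force: [-1.5, -0.0, 0.0]
width: -0.1
grasp_force: 0.5
t 9.45 bay [-39.5  -0.3  87. ] rot [-3.142e+00 -1.000e-03  4.000e-02] F [-1.5 -0.   0. ] w -0.09339749899999346 q [-0.04  0.27 -0.35  0.95  0.    3.07]
t: 9.87
position: [501.5, -18.1, 95.7]
tool_rot: [-3.141, -0.0, 0.04]
wrist_force: [-0.6, -0.4, 0.4]
width: -0.1
grasp_force: 0.0
t 9.8667 bay [-25.7  -0.3  90.7] rot [-3.141 -0.     0.04 ] F [-0.6 -0.4  0.4] w -0.09061540741129367 q [-0.04  0.28 -0.32  0.97  0.    3.07]
side9 329
-42 2 [ 95. 100. 106.]
-34 36 [ 97. 112. 123.]
-26 31 [100. 115. 126.]
-18 24 [ 40. 104. 114.]
-10 86 [ 38.  74. 109.]
-2 53 [ 46. 109. 111.]
6 65 [ 38. 110. 113.]
14 32 [109. 112. 113.]
```

The tag is following at low force and is near upright. I'll lead it over the top.

```bash
python3 -m handwheel '[{"tx":0.16,"ty":0.016,"tz":0,"wx":0,"wy":0,"wz":0,"fingers":0},{"tx":0.155,"ty":0.015,"tz":0,"wx":0,"wy":0,"wz":0,"fingers":0},{"tx":0.155,"ty":0.015,"tz":0.01,"wx":0,"wy":0,"wz":0,"fingers":0},{"tx":0.155,"ty":0.015,"tz":0.02,"wx":0,"wy":0,"wz":0,"fingers":0},{"tx":0.15,"ty":0.015,"tz":0.05,"wx":0,"wy":0,"wz":0,"fingers":0}]'
python3 -c "from h import *;st()"
python3 -m handwheel '[{"tx":0.15,"ty":0.015,"tz":0.05,"wx":0,"wy":0,"wz":0,"fingers":0},{"tx":0.13,"ty":0.013,"tz":0.085,"wx":0,"wy":0,"wz":0,"fingers":0},{"tx":0.125,"ty":0.012,"tz":0.085,"wx":0,"wy":0,"wz":0,"fingers":0},{"tx":0,"ty":0,"tz":0,"wx":0,"wy":0,"wz":0,"fingers":0},{"tx":0,"ty":0,"tz":0,"wx":0,"wy":0,"wz":0,"fingers":0}]'
python3 -c "from h import *;st();leaf('side10')"
```

```text
t: 10.33
position: [533.1, -19.9, 92.5]
tool_rot: [-3.142, -0.0, 0.04]
wrist_force: [0.6, 0.0, 0.5]
width: -0.1
grasp_force: 0.3
t 10.3333 bay [ 6.  -0.2 87.5] rot [-3.142 -0.     0.04 ] F [0.6 0.  0.5] w -0.148161012724626 q [-0.04  0.34 -0.25  0.99  0.    3.06]
t: 10.75
position: [548.4, -20.9, 83.2]
tool_rot: [-3.141, 0.001, 0.04]
wrist_force: [-0.4, 0.0, 0.1]
width: 0.1
grasp_force: 0.0
t 10.75 bay [21.3 -0.2 78.2] rot [-3.141e+00  1.000e-03  4.000e-02] F [-0.4  0.   0.1] w 0.09534531899686398 q [-0.04  0.37 -0.22  0.98  0.    3.06]
side10 426
-18 3 [37. 38. 39.]
-10 42 [38. 40. 45.]
-2 41 [45. 47. 50.]
6 59 [ 50.  55. 101.]
14 71 [ 60.  68. 106.]
22 59 [ 68.  84. 106.]
30 35 [ 75.  81. 102.]
38 42 [83. 88. 90.]
46 28 [84. 88. 91.]
54 26 [76. 79. 82.]
62 20 [71. 73. 74.]
```

```bash
python3 -m handwheel '[{"tx":0.11,"ty":0.011,"tz":0.11,"wx":0,"wy":0,"wz":0,"fingers":0},{"tx":0.105,"ty":0.01,"tz":0.12,"wx":0,"wy":0,"wz":0,"fingers":0},{"tx":0.075,"ty":0.008,"tz":0.135,"wx":0,"wy":0,"wz":0,"fingers":0},{"tx":0.07,"ty":0.007,"tz":0.135,"wx":0,"wy":0,"wz":0,"fingers":0},{"tx":0.04,"ty":0.004,"tz":0.125,"wx":0,"wy":0,"wz":0,"fingers":0}]'
python3 -c "from h import *;st()"
python3 -m handwheel '[{"tx":0.025,"ty":0.002,"tz":0.1,"wx":0,"wy":0,"wz":0,"fingers":0},{"tx":0,"ty":0,"tz":0.06,"wx":0,"wy":0,"wz":0,"fingers":0},{"tx":0,"ty":0,"tz":0,"wx":0,"wy":0,"wz":0,"fingers":0},{"tx":0,"ty":0,"tz":0,"wx":0,"wy":0,"wz":0,"fingers":0},{"tx":0,"ty":0,"tz":0,"wx":0,"wy":0,"wz":0,"fingers":0}]'
python3 -c "from h import *;st();leaf('side11')"
```

```text
t: 11.22
position: [564.9, -21.8, 57.9]
tool_rot: [-3.141, 0.0, 0.04]
wrist_force: [0.3, 0.2, 0.8]
width: -0.3
grasp_force: 0.3
t 11.2167 bay [37.9 -0.1 52.9] rot [-3.141  0.     0.04 ] F [0.3 0.2 0.8] w -0.31203251801775 q [-0.04  0.42 -0.22  0.94  0.    3.06]
t: 11.63
position: [565.4, -21.8, 52.5]
tool_rot: [-3.142, -0.0, 0.04]
wrist_force: [-0.4, -0.5, 0.4]
width: -0.2
grasp_force: 0.0
t 11.6333 bay [38.4 -0.1 47.5] rot [-3.142 -0.     0.04 ] F [-0.4 -0.5  0.4] w -0.16694738778570978 q [-0.04  0.42 -0.22  0.92  0.    3.06]
side11 425
-18 5 [37. 38. 40.]
-10 40 [38. 40. 44.]
-2 38 [44. 46. 49.]
6 39 [43. 45. 47.]
14 36 [43. 46. 48.]
22 71 [ 45.  49. 125.]
30 57 [46. 60. 80.]
38 44 [46. 58. 78.]
46 36 [ 47.  53. 121.]
54 36 [ 47.  49. 118.]
62 23 [45. 49. 51.]
```

Nearly flat. I'll press down in small steps until firm contact.

```bash
python3 -m handwheel '[{"tx":0.03,"ty":0,"tz":0.06,"wx":0,"wy":0,"wz":0,"fingers":0},{"tx":0.03,"ty":0,"tz":0.04,"wx":0,"wy":0,"wz":0,"fingers":0},{"tx":0,"ty":0,"tz":0.03,"wx":0,"wy":0,"wz":0,"fingers":0},{"tx":0,"ty":0,"tz":0,"wx":0,"wy":0,"wz":0,"fingers":0},{"tx":0,"ty":0,"tz":0,"wx":0,"wy":0,"wz":0,"fingers":0}]'
python3 -c "from h import *;st()"
```

```text
t: 12.1
position: [568.2, -21.7, 47.9]
tool_rot: [-3.142, -0.001, 0.04]
wrist_force: [-2.4, -1.0, 9.7]
width: 0.0
grasp_force: 4.5
t 12.1 bay [41.2  0.2 42.9] rot [-3.142e+00 -1.000e-03  4.000e-02] F [-2.4 -1.   9.7] w 0.01562665626967786 q [-0.04  0.43 -0.23  0.91  0.    3.06]
```

At 10 N the tip is at z = 42.9 mm, where the flat leaf's top should be (43 mm). I'll lift, back away and check.

```bash
python3 -m handwheel '[{"tx":0,"ty":0,"tz":-0.3,"wx":0,"wy":0,"wz":0,"fingers":0},{"tx":0,"ty":0,"tz":-0.7,"wx":0,"wy":0,"wz":0,"fingers":0},{"tx":0,"ty":0,"tz":-0.7,"wx":0,"wy":0,"wz":0,"fingers":0},{"tx":0,"ty":0,"tz":-0.7,"wx":0,"wy":0,"wz":0,"fingers":0},{"tx":-0.7,"ty":0,"tz":0,"wx":0,"wy":0,"wz":0,"fingers":0}]'
python3 -m handwheel '[{"tx":-0.7,"ty":0,"tz":0,"wx":0,"wy":0,"wz":0,"fingers":0},{"tx":-0.7,"ty":0,"tz":0,"wx":0,"wy":0,"wz":0,"fingers":0},{"tx":-0.7,"ty":0,"tz":0,"wx":0,"wy":0,"wz":0,"fingers":0},{"tx":-0.7,"ty":0,"tz":0,"wx":0,"wy":0,"wz":0,"fingers":0},{"tx":0,"ty":0,"tz":0,"wx":0,"wy":0,"wz":0,"fingers":0}]'
python3 - <<'E'
from h import *;st();leaf('side12')
d=snap('top','top5');s=dict(np.load('pics/side12.npz')); cv2.imwrite('pics/c8.png',np.hstack([cv2.resize(x['frame'][160:280,a:a+130,::-1],None,fx=3,fy=4,interpolation=cv2.INTER_CUBIC) for x,a in((s,220),(d,240))]))
E
```

```text
t: 12.52
position: [547.0, -23.0, 148.5]
tool_rot: [3.141, -0.012, 0.04]
wrist_force: [0.5, 0.2, -0.5]
width: 0.1
grasp_force: 0.0
t: 12.93
position: [422.7, -27.3, 142.8]
tool_rot: [-3.141, 0.004, 0.04]
wrist_force: [0.2, 0.2, 0.6]
width: 0.0
grasp_force: 0.0
t 12.9333 bay [-103.7  -14.2  137.8] rot [-3.141  0.004  0.04 ] F [0.2 0.2 0.6] w 0.001559505830707728 q [-0.06  0.12 -0.4   1.06 -0.    3.04]
side12 369
-18 4 [39. 40. 41.]
-10 42 [37. 40. 44.]
-2 38 [44. 46. 49.]
6 38 [43. 44. 47.]
14 37 [42. 44. 47.]
22 39 [41. 44. 47.]
30 36 [42. 45. 46.]
38 38 [43. 44. 48.]
46 35 [42. 44. 47.]
54 38 [41. 44. 47.]
62 24 [43. 44. 47.]
```

View pics/c8.png

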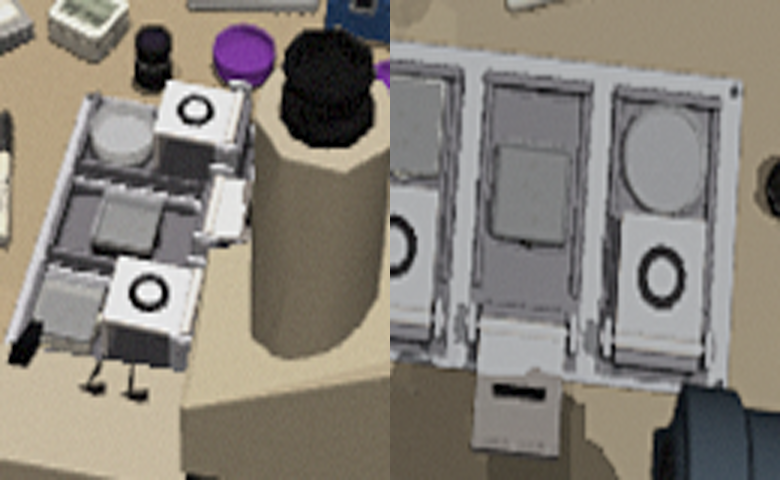

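Both views show the dish bay's tag flat with its ring up, at (195,112) in the side half and (660,278) in the top half. The leaf reads level at 44 mm along its whole length, the dish is home, and the other bays are unchanged.

```bash
python3 -c "from workcell import r;print(r.close_job())"
```

```text
the job is handed in; nothing more can be done
None
```

I handed in the job: in the last pictures the dish is home against its end stop, its tag lies flat with the ring up, and the other bays look unchanged; the judge gave no verdict.

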